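# Mount an ink roller between the centres of a roller stand

### The job

Take the longer of the two rollers from the wooden rack and mount it in the roller stand so that it can be checked for trueness: draw the tailstock back, lay the roller gently in the V cradle between the two cone centres, then slide the tailstock up until both cones are fully seated in the roller's end bores and carry it clear of the cradle. Let go of everything, and leave the shorter roller in the rack and the other things on the table undisturbed.

Things in the scene. Friction and masses are not known exactly. Their poses are not given: they have to be found in the camera images.
- long_roller: The roller to mount: black rubber-covered cylinder 44 mm in diameter, 150 mm long, about 0.4 kg, with light-metal ends, each with a bore 20 mm in diameter and 22 mm deep. Origin at its centre, on its axis; its y axis is the roller's axis (either way round; it may have rolled about it).
- short_roller: The other roller in the rack, to be left there: same look and diameter (44 mm) but only 100 mm long. Origin at its centre; y axis along the roller.
- rack: Wooden rack 190 x 110 mm, fixed; origin under its centre on the table, base board 14 mm thick. Two places, at x = -52.5 and +52.5 mm, each a pair of V supports 10 mm thick at y = -35 and +35 mm, hold a roller along the rack's y axis, its axis 52 mm above the table. Either roller may be in either place.
- stand: Grey roller stand, fixed: bed 100 mm wide (x), y = -225 to 150 mm, rails' top at 30 mm; origin on the table under the mounted roller's middle. Centre line along y, 75 mm high. Headstock block (60 mm wide, 105 mm high) at y = 90 to 135 mm; its cone points to -y, 4 mm tip at y = 59 mm, widening to 26 mm over 22 mm. Two 10 mm thick V supports (the cradle) at y = 15 and -75 mm.
- stand_mid (a point): Point on the centre line (75 mm above the table) where the middle of the roller is when it is mounted. Axes as the stand.
- cradle_mid (a point): Middle of the V cradle, at the height of the axis of a roller resting in it (70 mm above the table, 5 mm below the centre line; y = -30 mm in the stand's frame). Lay the roller with its centre here, along the stand's y axis: with the tailstock fully back this leaves 14 mm to the headstock's cone tip and 29 mm to the tailstock's.
- tailstock (a joint): Slide of the tailstock along the bed, in m: 0 is nearest the headstock (98 mm between the cone tips), 0.095 fully back (193 mm between the tips); it moves to the stand's -y as it grows and stays where it is left (about 5 N of friction). With the long roller seated on both cones it reads about 0.018.
- tail_knob (a point): Grip point of the tailstock's upright black knob (26 mm in diameter, 45 mm tall) on the grey tailstock block (60 x 45 mm, top 105 mm above the table). The point is on the knob's axis, 130 mm above the table. The tailstock's cone points to +y, at the headstock.
- ink_jar: Bystander: amber ink jar with a black lid, 52 mm in diameter, 75 mm high.
- ink_tin: Bystander: flat metal ink tin, 80 mm in diameter, 60 mm high.
- water_bottle: Bystander: clear bottle, 60 mm in diameter, 130 mm high.
- bowl: Bystander: white ceramic bowl, 110 mm in diameter, 45 mm high.
- brush: Bystander: brush 200 mm long lying on the table.
- ink_knife: Bystander: ink spatula 200 mm long lying on the table.
There are look-alikes about, which are no part of the job. Leave any orange or yellow look-alike of the long_roller alone.

How it is judged (in metres and radians):
On the way, in this order (a step that is already met when the one before it is completed fails the run):
1. the tailstock is drawn back far enough for the long roller to fit between the cones (value of joint tailstock above 0.055 m), for 0.1 s.
2. the long roller lies in the cradle between the cones, let go (distance between long_roller and cradle_mid below 0.035 m and angle between the y axis of long_roller and the y axis of stand, either way round below 0.08 rad and contact force between the fingers and long_roller below 0.1 N), for 0.1 s.
At the end, for the whole second after the job is handed in: Both cones carry the long roller: its centre within 2.5 mm of the centre line sideways and in height and 5 mm along it, axis within 0.02 rad of the stand's, tailstock at 0.012 to 0.026, roller at rest; the short roller within 15 mm of its start (z of long_roller in the frame of stand_mid between -0.0025 and 0.0025 m and x of long_roller in the frame of stand_mid between -0.0025 and 0.0025 m and y of long_roller in the frame of stand_mid between -0.005 and 0.005 m and angle between the y axis of long_roller and the y axis of stand, either way round below 0.02 rad and value of joint tailstock between 0.012 and 0.026 m and linear speed of long_roller below 0.02 m/s and distance of short_roller from where it was at the start of the episode below 0.015 m); the robot touches nothing.
It fails at once if the long roller is dropped (out of the grip it moves faster than 0.45 m/s) (linear speed of long_roller above 0.45 m/s and contact force between the fingers and long_roller below 0.1 N).
It fails at once if the short roller is pushed out of its place (more than 15 mm) (distance of short_roller from where it was at the start of the episode above 0.015 m).
It fails at once if a bystander is moved by more than 30 mm (distance of any of ink_jar, ink_tin, water_bottle, bowl, brush, ink_knife from where it was at the start of the episode above 0.03 m).
It also fails if it takes over 69 s, if anything falls off the work surface, if the arm or the gripper's body presses on something with over 40 N, if the wrist force passes 120 N, or if a joint passes its speed limit or range.

### The arm

A 6-joint arm with a two-finger parallel gripper is mounted at the origin on the work surface. World frame = base frame: x ahead of the robot, y to its left, z up, the work surface at z = 0. Lengths are in mm, angles in rad, forces in N, time in s.
With the tool pointing down it reaches from about 350 to 975 mm from the base axis. Payload 7.1 kg.
Tool frame: the origin (TCP) lies between the finger pads; the fingertips stand 19 mm ahead of it and the grasp point (between the pads) is the TCP (ctrl.tcp_to_tips is the distance from the TCP to the fingertips, in mm); z points along the fingers, y is the line along which they close (so a half turn about z gives the same grasp; the last joint's range is limited). The gripper opens to 88 mm and grips with 3 to 60 N. Pads are 20 mm wide; open, the fingers measure 115 mm over their backs; the gripper's body (75 mm by 178 mm) begins 61 mm behind the grasp point.
Start: joints at [1.129, 0.423, 1.63, -0, 1.089, -0.019], TCP at [256.415, 569.962, 241.675] pointing down, gripper open.
Joint ranges: [-3, 3], [-0.9, 2.11], [0.09, 2.58], [-1.31, 4.45], [0.11, 2.69], [-2.54, 2.54]. Speed limits (rad/s): [2.39, 2.39, 3.01, 3.14, 3.14, 3.14].

### API

Orientations are given as a rotation vector (axis times angle).
In Python, from workcell import status, optics, ctrl gives the robot as it stands. The module is installed in compiled form; this text tells all that it offers.
- The arm moves only by the shell command python3 -m inch 'ROWS'. ROWS is JSON, a list that holds one entry, the list of rows, each a list of 7 numbers: the shift along the tool's x, y, z in mm, then the turn, a rotation vector about the tool's x, y, z in rad, then the opening in per cent of the stroke, from 0 (shut) to 100 (fully open). A call has 1 to 20 rows; each row is the pose to reach, as a shift and turn from the pose commanded when the call began, along the tool's axes at that moment; what a row does not reach only later rows make up. A row lasts 1/10 s, in which the tool goes at most 50 mm and 8.59 degrees, less where a joint would pass 70% of its speed; a pose out of reach is approached as far as the arm can. A call with a gripper value outside its range is refused whole. The fingers move at their own pace and stop on an object; the grip force is fixed at half the most. Time passes only in rows, so rows that repeat a pose let the fingers close. It gives the time, the measured TCP pose, the force, the opening and the grip force at its end, in the units of the state.
- status.get_obs(): the state, without advancing time (a new reading comes with each control period).
- optics.get_image(name): name is "side" or "top" or "wrist"; returns a dict with "frame" (420x560x3 uint8, red, green, blue), "fx", "fy", "cx", "cy" (pixels), "k1" (the pictures are not rectified: a ray, as slopes to the right and down, at radius r is drawn at 1 + k1 r^2 times it, then the intrinsics apply), "rvec" (rotation vector, rad) and "tvec" (3), from world to camera coordinates, as OpenCV has them; the wrist camera has in their place "hand_eye" (4x4, takes a point from camera to tool coordinates, whose origin is the TCP and whose axes are the flange's). Camera axes: x right, y down, z forward; pixel columns grow to the right and rows downward; lengths in mm; the calibration is good to about 2 mm. A picture is of the moment at which its call begins: read the wrist's pose just before it. There is no depth.
- ctrl.close_job(): hands the job in; it is judged then, once.
The state is a dict: "t": time; "qpos": joint angles; "qvel": joint speeds; "joint_torque": joint torques, N m; "ee_pos": TCP position; "orientation": TCP orientation; "ft_force": force on the tool from outside, world axes, zero at the start; "moment": the same for the moment, N m; "width": finger opening in mm; "grasp_force": force on a finger pad.
Only numpy, scipy, OpenCV 4.12 (cv2) and the standard library are available. Lean on these libraries where they do the work, as an engineer would, in place of code of your own. Each camera call takes 0.05 s, during which the arm holds its last target. There are 200 camera calls.

## Working session

There is one attempt and no reset: what is moved stays moved. The work goes in short steps, Python scripts to look and compute and a shell command to move; the robot and the scene stay as the last step left them, time stands still between calls to the robot, and variables do not carry over. Pictures are saved under pics/ and viewed, at most 13 in all, crops included, and the job is handed in when it is done.

```bash
mkdir -p pics
cat > h.py <<'E'
import numpy as np, cv2
from scipy.spatial.transform import Rotation as R
from workcell import status, optics, ctrl
def grab(name,fn=None):
    o=status.get_obs(); im=optics.get_image(name)
    if fn: cv2.imwrite('pics/'+fn,im['frame'][:,:,::-1])
    if name=='wrist':
        T=np.eye(4);T[:3,:3]=R.from_rotvec(o['orientation']).as_matrix();T[:3,3]=o['ee_pos']
        M=T@np.array(im['hand_eye'])
    else:
        Rm=R.from_rotvec(np.ravel(im['rvec'])).as_matrix();M=np.eye(4);M[:3,:3]=Rm.T;M[:3,3]=-Rm.T@np.ravel(im['tvec'])
    im['M']=M;return im
def ray(im,u,v):
    x=(u-im['cx'])/im['fx'];y=(v-im['cy'])/im['fy'];rd=np.hypot(x,y);r=rd
    for _ in range(20): r=rd/(1+im['k1']*r*r)
    s=r/rd if rd>0 else 1
    return im['M'][:3,3],im['M'][:3,:3]@np.array([x*s,y*s,1])
def plane(im,u,v,z):
    c,d=ray(im,u,v);return c+d*(z-c[2])/d[2]
def totool(p):
    o=status.get_obs();return R.from_rotvec(o['orientation']).as_matrix().T@(np.array(p)-o['ee_pos'])
E
python3 - <<'E'
from h import *
for n in('top','side'):
    im=grab(n,n+'1.png');print(n,im['M'][:3,3],im['fx'],im['k1'])
o=status.get_obs();print(o['t'],o['ee_pos'],R.from_rotvec(o['orientation']).as_matrix().round(3),ctrl.tcp_to_tips)
E
```

```text
top [ 399.14940074  -72.48883806 1187.80409843] 412.13765782321553 -0.007388365202629721
side [  185.26712854 -1128.08530619   982.10868555] 529.3461133666758 -0.21200512472020883
0.1 [256.2175103  569.54766545 240.99298417] [[-0.912  0.41  -0.001]
 [ 0.41   0.912 -0.001]
 [ 0.    -0.001 -1.   ]] 19.0
```

View pics/top1.png

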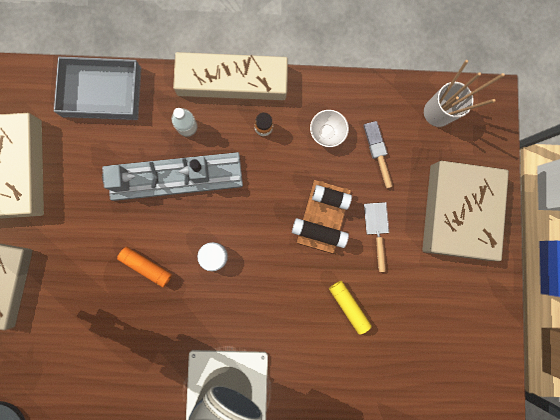

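View pics/side1.png

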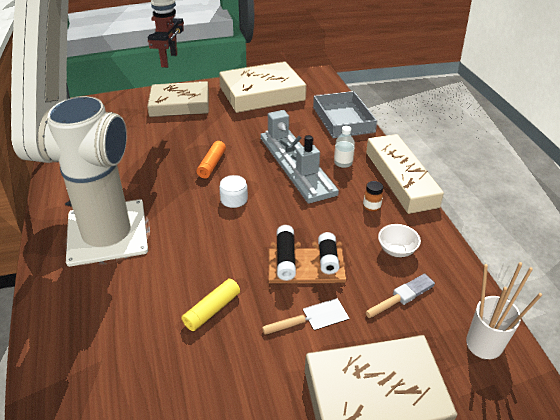

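The top view shows the long roller at about (321,234), the short one at (332,197), the headstock at (118,178) and the knob at (195,165). An orange decoy is at (145,267) and a yellow one at (350,308). Next I'll measure these positions.

Run:
```python
from h import *
im=grab('top');f=im['frame'];hsv=cv2.cvtColor(f,cv2.COLOR_RGB2HSV)
m=((f.max(2)<60)).astype(np.uint8)
n,l,s,c=cv2.connectedComponentsWithStats(m)
for i in range(1,n):
    x,y,w,h,a=s[i]
    if a>40 and 90<c[i][0]<380 and 100<c[i][1]<270: print('dark',c[i],s[i])
w=((f.min(2)>150)&(hsv[:,:,1]<40)).astype(np.uint8)
n,l,s,c=cv2.connectedComponentsWithStats(w)
for i in range(1,n):
    if s[i][4]>15 and 90<c[i][0]<380 and 100<c[i][1]<270: print('white',c[i],s[i],plane(im,*c[i],52).round(0))
print(plane(im,321,234,52))
cv2.imwrite('pics/crop.png',cv2.resize(f[145:260,95:355,::-1],None,fx=3,fy=3,interpolation=cv2.INTER_CUBIC))
```

```text
dark [196.13636364 165.72727273] [192 160   9  12  66]
dark [331.59649123 197.68421053] [321 188  22  20 171]
dark [319.19170984 232.86787565] [300 221  40  25 386]
white [181.37993921 118.41641337] [172 108  22  22 329] [751. 152.  52.]
white [329.24789523 128.26286249] [ 310  110   39   37 1069] [ 740. -265.   52.]
white [375.16112532 139.46035806] [365 121  22  36 391] [ 713. -396.   52.]
white [188.75927783 167.51354062] [153 153  86  36 997] [613. 125.  52.]
white [137.05092593 166.78703704] [121 162  30  11 216] [609. 267.  52.]
white [228.93501805 172.66787004] [209 163  32  20 277] [602.  13.  52.]
white [110.82370821 175.72340426] [102 165  18  22 329] [582. 337.  52.]
white [146.05172414 175.44827586] [137 173  15   7  58] [586. 241.  52.]
white [129.72727273 175.5       ] [126 174   9   4  22] [584. 285.  52.]
white [238.66666667 182.72222222] [234 181   8   5  18] [575. -15.  52.]
white [143.86956522 187.08695652] [137 185  15   5  46] [553. 245.  52.]
white [318.23809524 192.85714286] [312 185  12  16 126] [ 555. -237.   52.]
white [182.91818182 189.18181818] [170 186  27   7 110] [551. 138.  52.]
white [159.80952381 191.9047619 ] [155 190  12   5  42] [542. 201.  52.]
white [345.76612903 200.78225806] [340 193  12  16 124] [ 535. -315.   52.]
white [116.87037037 196.37037037] [110 194  17   5  54] [525. 317.  52.]
white [375.98787879 218.1       ] [364 202  25  35 660] [ 490. -401.   52.]
white [297.3828125 226.2578125] [292 219  11  16 128] [ 460. -182.   52.]
white [342.72881356 239.29661017] [337 232  11  16 118] [ 428. -308.   52.]
white [211.18808777 256.4200627 ] [197 243  29  28 638] [369.  52.  52.]
[ 440.24012951 -247.63678075   52.        ]
```

View pics/crop.png

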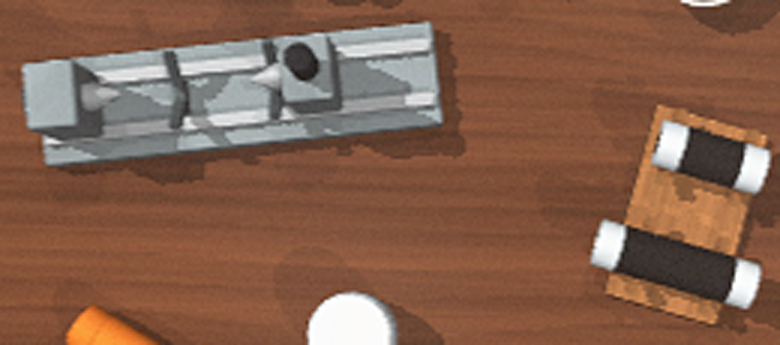

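Run:
```python
from h import *
im=grab('top')
P=lambda cx,cy,z:plane(im,95+cx/3,145+cy/3,z)
ht=P(122,93,75);tt=P(250,76,75);print('tips',ht,tt,np.linalg.norm(ht-tt))
kn=plane(im,196.1,165.7,130);print('knob',kn, P(301,48,150))
# bed corners z=30
for c in((22,66),(430,22),(442,125),(45,165)):print(P(*c,30).round(0), P(*c,105).round(0))
# headstock top corners z=105
print('hs top',P(49,96,105))
d=ht-tt;print('dir',np.degrees(np.arctan2(d[1],d[0])))
print(totool(kn))
```

```text
tips [579.69017275 262.09531382  75.        ] [599.45558935 148.40817617  75.        ] 115.3925342409971
knob [603.38470912  92.49577932 130.        ] [611.53610433  91.88160477 150.        ]
[609. 370.  30.] [596. 341. 105.]
[666. -10.  30.] [649. -14. 105.]
[568. -25.  30.] [557. -28. 105.]
[517. 343.  30.] [509. 316. 105.]
hs top [569.84437798 316.13905922 105.        ]
dir 99.86274487564785
[-512.32018987 -292.64217866  111.47009139]
```

```bash
python3 -m inch '[[[-43,-24,0,0,0,0.09,100],[-86,-48,0,0,0,0.18,100],[-129,-72,0,0,0,0.27,100],[-172,-97,0,0,0,0.36,100],[-215,-122,0,0,0,0.45,100],[-258,-147,0,0,0,0.54,100],[-300,-172,0,0,0,0.63,100],[-343,-196,0,0,0,0.72,100],[-386,-220,0,0,0,0.81,100],[-429,-245,0,0,0,0.9,100],[-472,-270,0,0,0,1.0,100],[-510,-292,0,0,0,1.0,100],[-510,-292,0,0,0,1.0,100],[-510,-292,0,0,0,1.0,100],[-510,-292,0,0,0,1.0,100]]]'
python3 - <<'E'
from h import *
im=grab('wrist','w1.png');print(im['M'][:3,3]);print(status.get_obs()['ee_pos'])
E
```

```text
t: 1.7
ee_pos: [600.8, 95.2, 241.4]
orientation: [-2.05, -2.38, 0.001]
ft_force: [0.6, 1.6, 0.4]
width: 87.8
grasp_force: 0.0
[590.79792546 163.54352644 383.66986799]
[600.79345875  95.55978704 241.51989792]
```

View pics/w1.png

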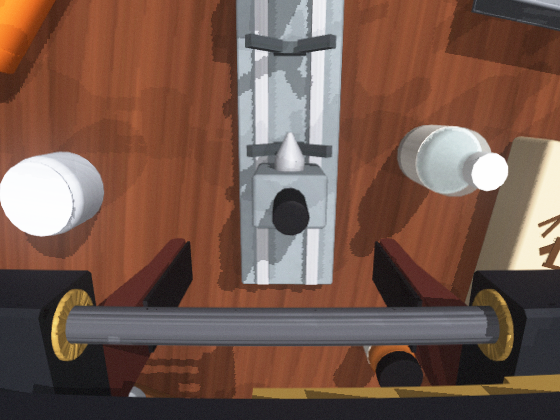

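Wrist view: the knob top is at about (291,217), the tail cone tip at (290,133), and the bed end edge at row 283 (columns 243–333). The tool is already roughly aligned with the stand.

Run:
```python
from h import *
im=grab('wrist');f=im['frame'].astype(int)
# bed sides: greyish vs wood (r-b large)
g=(f[:,:,0]-f[:,:,2]<25)
E=[]
for v in range(15,125,5):
    xs=np.flatnonzero(g[v,200:380])+200; E.append((v,xs.min(),xs.max()))
E+= [(v,(np.flatnonzero(g[v,200:370])+200).min(),(np.flatnonzero(g[v,200:370])+200).max()) for v in range(235,280,5)]
L=np.array([plane(im,a-.5,v,30)[:2] for v,a,b in E]);Rr=np.array([plane(im,b+.5,v,30)[:2] for v,a,b in E])
for n,Q in(('L',L),('R',Rr)):
    p=np.polyfit(Q[:,1],Q[:,0],1);r=Q[:,0]-np.polyval(p,Q[:,1]);print(n,p,'ang',90-np.degrees(np.arctan(p[0])),r.std(),r.round(1))
col=f[255:310,288];print([tuple(c) for c in col[20:40:2]])
print('end',plane(im,288,283,30),'knobtop',plane(im,291,217,150),'tip',plane(im,290,132,75))
d=(f.max(2)<45)[180:245,260:320];ys,xs=np.nonzero(d);print(xs.min()+260,xs.max()+260,ys.min()+180,ys.max()+180)
print('knob bot edge',plane(im,291,ys.max()+180,150),totool(plane(im,291,217,150)))
```

```text
L [-1.41247997e-01  5.70438844e+02] ang 98.03972872170621 0.28372536699917034 [ 0.  -0.1 -0.1 -0.2 -0.3 -0.3 -0.4  0.4  0.4  0.3  0.2  0.1  0.  -0.
 -0.1 -0.2 -0.3 -0.4  0.5  0.4  0.3  0.2 -0.2 -0.4 -0.5  0.4  0.3  0.2
  0.1 -0.1 -0.2]
R [-1.42140217e-01  6.68625232e+02] ang 98.089843035763 0.2972541491857947 [ 0.2  0.3  0.5 -0.2 -0.1  0.1  0.3  0.4 -0.3 -0.1  0.   0.2 -0.5 -0.3
 -0.2  0.   0.2 -0.5 -0.4 -0.2  0.   0.2  0.3 -0.5 -0.2  0.   0.3  0.5
 -0.3 -0.   0.2]
[(np.int64(182), np.int64(192), np.int64(198)), (np.int64(181), np.int64(191), np.int64(199)), (np.int64(181), np.int64(191), np.int64(199)), (np.int64(180), np.int64(191), np.int64(197)), (np.int64(172), np.int64(181), np.int64(188)), (np.int64(103), np.int64(63), np.int64(50)), (np.int64(99), np.int64(57), np.int64(40)), (np.int64(144), np.int64(83), np.int64(61)), (np.int64(147), np.int64(86), np.int64(63)), (np.int64(143), np.int64(82), np.int64(58))]
end [622.38153245  -7.97577603  30.        ] knobtop [606.24782209  98.48799875 150.        ] tip [599.06981777 150.38225421  75.        ]
273 308 189 234
knob bot edge [608.09587406  86.6318304  150.        ] [ 1.95048924  5.79241342 91.63748486]
```

```bash
python3 -m inch '[[[2,5,20,0,0,0.008,100],[2,5,50,0,0,0.008,100],[2,5,80,0,0,0.008,100],[2,5,100,0,0,0.008,100],[2,5,110,0,0,0.008,100],[2,5,110,0,0,0.008,100],[2,5,110,0,0,0.008,20],[2,5,110,0,0,0.008,20],[2,5,110,0,0,0.008,20],[2,5,110,0,0,0.008,20],[2,5,110,0,0,0.008,20],[2,5,110,0,0,0.008,20]]]'
```

```text
t: 3.0
ee_pos: [606.5, 97.1, 131.9]
orientation: [2.061, 2.371, 0.001]
ft_force: [0.6, 0.3, 0.4]
width: 43.2
grasp_force: 0.0
```

```bash
python3 -m inch '[[[0,0,0,0,0,0,10],[0,0,0,0,0,0,10],[0,0,0,0,0,0,10],[0,0,0,0,0,0,10],[0,0,0,0,0,0,10],[0,0,0,0,0,0,10]]]'
```

```text
t: 3.6
ee_pos: [606.2, 97.1, 131.6]
orientation: [-2.06, -2.371, 0.0]
ft_force: [-2.2, -0.3, 1.6]
width: 25.6
grasp_force: 30.0
```

```bash
python3 -m inch '[[[-6,0,0,0,0,0,10],[-14,0,0,0,0,0,10],[-22,0,0,0,0,0,10],[-30,0,0,0,0,0,10],[-38,0,0,0,0,0,10],[-46,0,0,0,0,0,10],[-54,0,0,0,0,0,10],[-60,0,0,0,0,0,10],[-65,0,0,0,0,0,10],[-65,0,0,0,0,0,10],[-65,0,0,0,0,0,10]]]'
```

```text
t: 4.7
ee_pos: [615.3, 32.5, 131.6]
orientation: [2.061, 2.371, -0.001]
ft_force: [-1.2, -0.3, 1.3]
width: 25.9
grasp_force: 30.0
```

```bash
python3 -m inch '[[[0,0,0,0,0,0,80],[0,0,0,0,0,0,80],[0,0,0,0,0,0,80],[0,0,0,0,0,0,80],[0,0,0,0,0,0,80],[0,0,-20,0,0,0,80],[0,0,-50,0,0,0,100],[0,0,-90,0,0,0,100],[30,0,-130,0,0,0,100],[70,0,-150,0,0,0,100],[110,0,-150,0,0,0,100],[110,0,-150,0,0,0,100],[110,0,-150,0,0,0,100]]]'
python3 - <<'E'
from h import *
im=grab('wrist','w2.png');print(im['M'][:3,3]);print(status.get_obs()['ee_pos'])
E
```

```text
t: 6.0
ee_pos: [599.7, 142.3, 281.6]
orientation: [2.058, 2.373, -0.001]
ft_force: [0.3, -0.9, -0.8]
width: 87.8
grasp_force: 0.0
[589.98637098 210.81802038 423.86973372]
[599.83528118 141.42013479 281.32081389]
```

View pics/w2.png

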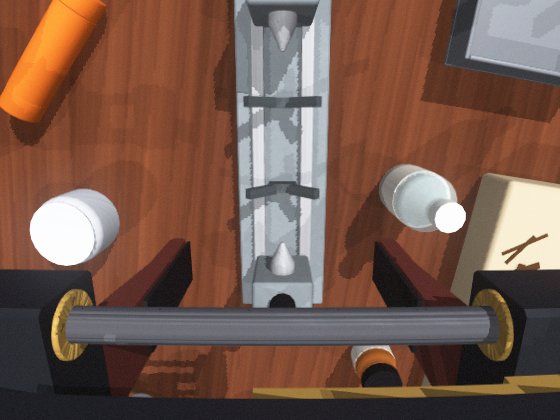

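The headstock cone tip is at (283,50), the tail cone tip at (282,243), and the cradle V's at rows ~100 and ~190.

Run:
```python
from h import *
im=grab('wrist')
d=np.array([-.1403,.9901,0])
h=plane(im,283,50,75);t=plane(im,282,243,75);print(h,t,(h-t)@d)
o=h-59*d;print('origin',o,'cradle',o-30*d)
for v,c in((101,283),(190,282)):
  for z in (45,60,75): p=plane(im,c,v,z);print(z,(p-o)@d)
print('line x at o.y',619.53-.1417*o[1])
```

```text
[582.96702527 265.66335702  75.        ] [607.66010747  83.41479671  75.        ] 183.90873899970174
origin [591.24472527 207.24745702  75.        ] cradle [595.45372527 177.54445702  75.        ]
45 15.364114218203195
60 14.867603404765198
75 14.371092591327214
45 -76.0761803512042
60 -72.9496048453391
75 -69.82302933947402
line x at o.y 590.1630353397217
```

```bash
python3 -m inch '[[[-36,-21,0,0,0,0.04,100],[-72,-42,0,0,0,0.08,100],[-110,-63,0,0,0,0.12,100],[-147,-84,0,0,0,0.16,100],[-185,-106,0,0,0,0.2,100],[-222,-128,0,0,0,0.24,100],[-260,-150,0,0,0,0.28,100],[-297,-171,0,0,0,0.32,100],[-330,-190,0,0,0,0.36,100],[-352,-203,10,0,0,0.389,100],[-360,-208,30,0,0,0.389,100],[-360,-208,40,0,0,0.389,100],[-360,-208,40,0,0,0.389,100]]]'
python3 - <<'E'
from h import *
im=grab('wrist','w3.png');print(im['M'][:3,3]);print(status.get_obs()['ee_pos'])
E
```

```text
t: 7.4
ee_pos: [443.0, -243.8, 240.0]
orientation: [-2.479, -1.924, 0.002]
ft_force: [-0.0, -0.6, 0.5]
width: 87.9
grasp_force: 0.0
[ 460.21126966 -177.1004229   382.39991558]
[ 443.79695911 -243.73357349  241.03714382]
```

View pics/w3.png

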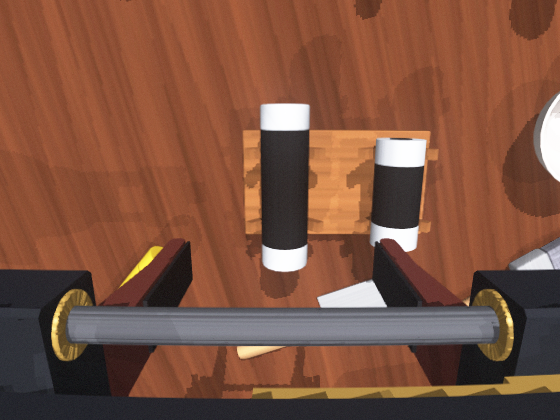

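The long roller runs vertically in the wrist view, at column ~285 between rows 105 and 267. The short one is at columns 373–425, well clear of the fingers.

Run:
```python
from h import *
im=grab('wrist');f=im['frame']
b=(f.max(2)<60)
A=[]
for v in range(135,242,5):
    xs=np.flatnonzero(b[v,240:330])+240;A.append(plane(im,(xs.min()+xs.max())/2,v,60)[:2])
A=np.array(A);p=np.polyfit(A[:,1],A[:,0],1);print('axis ang',90-np.degrees(np.arctan(p[0])))
c=b[100:270,285];ys=np.flatnonzero(c)+100;print(ys.min(),ys.max())
e1=plane(im,285,ys.min()-.5,74);e2=plane(im,285,ys.max()+.5,74);print(e1,e2,np.linalg.norm(e1-e2))
m=(e1+e2)/2;m[0]=np.polyval(p,m[1]);m[2]=52;print(m,totool(m))
x=R.from_rotvec(status.get_obs()['orientation']).as_matrix()[:,0];print('tool x ang',np.degrees(np.arctan2(x[1],x[0])))
```

```text
axis ang 75.58842968510656
132 248
[ 459.07853094 -191.02999875   74.        ] [ 433.41701603 -291.97420568   74.        ] 104.15491471733766
[ 444.43113264 -241.50210221   52.        ] [  2.03382119  -0.40991415 189.71420257]
tool x ang 75.73449175099647
```

```bash
python3 -m inch '[[[2,0,40,0,0,0,100],[2,0,80,0,0,0,100],[2,0,115,0,0,0,100],[2,0,140,0,0,0,95],[2,0,160,0,0,0,95],[2,0,175,0,0,0,90],[2,0,185,0,0,0,90],[2,0,188,0,0,0,80],[2,0,188,0,0,0,60],[2,0,188,0,0,0,40],[2,0,188,0,0,0,40],[2,0,188,0,0,0,40],[2,0,188,0,0,0,40],[2,0,188,0,0,0,40],[2,0,188,0,0,0,40],[2,0,188,0,0,0,40],[2,0,188,0,0,0,40]]]'
python3 -m inch '[[[0,0,0,0,0,0,40],[0,0,0,0,0,0,40],[0,0,0,0,0,0,40]]]'
```

```text
t: 9.2
ee_pos: [444.9, -242.0, 54.2]
orientation: [2.48, 1.928, 0.0]
ft_force: [-1.2, 0.9, 6.1]
width: 43.7
grasp_force: 30.0
t: 9.5
ee_pos: [444.9, -242.0, 54.2]
orientation: [2.48, 1.928, 0.0]
ft_force: [-2.4, -0.8, 5.7]
width: 43.2
grasp_force: 30.0
```

```bash
python3 -m inch '[[[0,0,-3,0,0,0,30],[0,0,-8,0,0,0,30],[0,0,-20,0,0,0,30],[0,0,-40,0,0,0,30],[0,0,-65,0,0,0,30],[0,0,-90,0,0,0,30],[0,0,-115,0,0,0,30],[0,0,-135,0,0,0,30],[0,0,-146,0,0,0,30],[0,0,-150,0,0,0,30],[0,0,-150,0,0,0,30]]]'
python3 - <<'E'
from h import *
o=status.get_obs();x=R.from_rotvec(o['orientation']).as_matrix()
print(o['ee_pos'],o['moment'],o['ft_force'],totool([595,177.5,70]),np.degrees(np.arctan2(x[1,0],x[0,0])))
E
```

```text
t: 10.6
ee_pos: [444.7, -241.8, 203.9]
orientation: [2.48, 1.928, 0.0]
ft_force: [0.1, 0.6, -5.0]
width: 43.2
grasp_force: 30.0
[ 444.70517156 -241.80103936  203.85218883] [-0.08575941  0.06177727 -0.00176522] [ 0.13122639  0.60314991 -5.00544547] [443.42025694  42.27692542 133.82616648] 75.73173288407239
```

```bash
python3 -m inch '[[[15,1,0,0,0,-0.02,30],[45,4,0,0,0,-0.05,30],[85,8,0,0,0,-0.09,30],[125,12,0,0,0,-0.12,30],[165,16,0,0,0,-0.15,30],[205,20,0,0,0,-0.18,30],[245,23,0,0,0,-0.21,30],[285,27,0,0,0,-0.25,30],[325,31,0,0,0,-0.29,30],[365,35,0,0,0,-0.33,30],[400,38,0,0,0,-0.36,30],[425,41,0,0,0,-0.39,30],[438,42,0,0,0,-0.39,30],[443,42,0,0,0,-0.39,30],[443,42,0,0,0,-0.39,30],[443,42,0,0,0,-0.39,30]]]'
python3 - <<'E'
from h import *
im=grab('side','s2.png');o=status.get_obs();x=R.from_rotvec(o['orientation']).as_matrix()
print(o['ee_pos'],totool([595,177.5,70]),np.degrees(np.arctan2(x[1,0],x[0,0])))
cv2.imwrite('pics/s2.png',cv2.resize(im['frame'][60:220,200:420,::-1],None,fx=3,fy=3))
E
```

```text
t: 12.2
ee_pos: [594.0, 176.1, 203.3]
orientation: [-2.06, -2.371, 0.002]
ft_force: [-0.2, -0.0, -5.5]
width: 43.5
grasp_force: 30.0
[594.19614842 175.97988758 203.45235467] [  1.43690295   1.13030937 133.45091081] 98.0065198371785
```

View pics/s2.png

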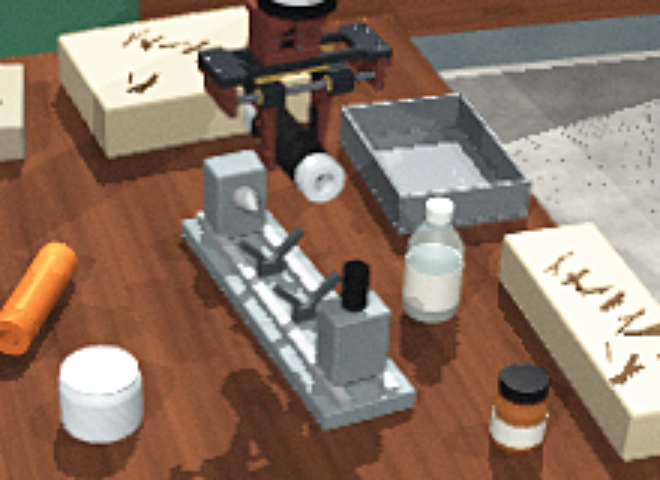

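The roller is held level and parallel to the stand (near end at about (320,176) in the crop), above the cradle. The tailstock is back. Now lowering.

```bash
python3 -m inch '[[[1,1,10,0,0,0,30],[1,1,30,0,0,0,30],[1,1,55,0,0,0,30],[1,1,80,0,0,0,30],[1,1,100,0,0,0,30],[1,1,115,0,0,0,30],[1,1,122,0,0,0,30],[1,1,126,0,0,0,30],[1,1,128,0,0,0,30],[1,1,128,0,0,0,30]]]'
```

```text
t: 13.25
ee_pos: [596.0, 178.3, 76.2]
orientation: [2.059, 2.372, 0.001]
ft_force: [-0.0, -0.3, -5.2]
width: 43.2
grasp_force: 30.0
```

```bash
python3 -m inch '[[[0,0,1,0,0,0,30],[0,0,2,0,0,0,30],[0,0,2,0,0,0,30],[0,0,3,0,0,0,30],[0,0,3,0,0,0,30]]]'
python3 -m inch '[[[0,0,0.5,0,0,0,30],[0,0,1,0,0,0,30],[0,0,1,0,0,0,30]]]'
```

```text
t: 13.75
ee_pos: [595.7, 178.3, 73.4]
orientation: [2.059, 2.372, 0.0]
ft_force: [-2.8, -1.2, 2.8]
width: 43.7
grasp_force: 30.0
t: 14.05
ee_pos: [595.7, 178.3, 73.3]
orientation: [2.059, 2.372, 0.001]
ft_force: [-6.1, -1.0, 12.0]
width: 43.3
grasp_force: 30.0
```

```bash
python3 -m inch '[[[0,0,-0.5,0,0,0,55],[0,0,-0.5,0,0,0,60],[0,0,-0.5,0,0,0,70],[0,0,-0.5,0,0,0,80],[0,0,-0.5,0,0,0,90],[0,0,-0.5,0,0,0,95],[0,0,-0.5,0,0,0,95],[0,0,-0.5,0,0,0,95]]]'
python3 -m inch '[[[0,0,-8,0,0,0,95],[0,0,-25,0,0,0,95],[0,0,-55,0,0,0,95],[0,0,-95,0,0,0,95],[-30,0,-135,0,0,0,95],[-60,0,-170,0,0,0,95],[-90,0,-190,0,0,0,95],[-90,0,-190,0,0,0,95],[-90,0,-190,0,0,0,95]]]'
python3 - <<'E'
from h import *
im=grab('wrist','w4.png');print(status.get_obs()['ee_pos'],totool([615.3,32.5,131]))
E
```

```text
t: 14.85
ee_pos: [595.6, 178.2, 72.1]
orientation: [-2.059, -2.372, 0.0]
ft_force: [0.2, 0.3, -0.0]
width: 83.4
grasp_force: 0.0
t: 15.75
ee_pos: [608.3, 88.8, 263.6]
orientation: [2.061, 2.37, 0.003]
ft_force: [-0.1, -0.7, -0.5]
width: 83.7
grasp_force: 0.0
[607.69968602  89.43383845 262.38649316] [-57.48131606  -0.44391338 131.36718983]
```

View pics/w4.png

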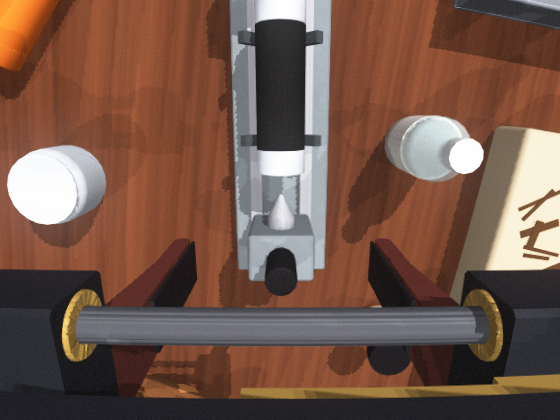

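The roller lies in both V's, centred between the cones (black part rows 20–150, column 280). The knob is at (280,280). I'll grip it again.

```bash
python3 -m inch '[[[-30,0,10,0,0,0,95],[-57,0,40,0,0,0,95],[-57,0,80,0,0,0,95],[-57,0,110,0,0,0,80],[-57,0,125,0,0,0,60],[-57,0,131,0,0,0,40],[-57,0,131,0,0,0,10],[-57,0,131,0,0,0,10],[-57,0,131,0,0,0,10],[-57,0,131,0,0,0,10],[-57,0,131,0,0,0,10],[-57,0,131,0,0,0,10],[-57,0,131,0,0,0,10],[-57,0,131,0,0,0,10]]]'
```

```text
t: 17.2
ee_pos: [615.4, 32.6, 132.1]
orientation: [-2.059, -2.372, 0.002]
ft_force: [-5.1, -0.1, 5.7]
width: 25.3
grasp_force: 30.0
```

```bash
python3 -m inch '[[[3,0,0,0,0,0,10],[8,0,0,0,0,0,10],[13,0,0,0,0,0,10],[17,0,0,0,0,0,10],[20,0,0,0,0,0,10],[23,0,0,0,0,0,10],[26,0,0,0,0,0,10],[29,0,0,0,0,0,10],[32,0,0,0,0,0,10],[35,0,0,0,0,0,10],[38,0,0,0,0,0,10],[41,0,0,0,0,0,10],[44,0,0,0,0,0,10],[47,0,0,0,0,0,10],[50,0,0,0,0,0,10],[53,0,0,0,0,0,10],[55,0,0,0,0,0,10],[55,0,0,0,0,0,10]]]'
```

```text
t: 19.0
ee_pos: [607.8, 85.8, 132.0]
orientation: [2.059, 2.372, -0.004]
ft_force: [-4.3, -5.9, 6.1]
width: 25.6
grasp_force: 30.0
```

```bash
python3 -m inch '[[[1,0,0,0,0,0,10],[2,0,0,0,0,0,10],[3,0,0,0,0,0,10],[4,0,0,0,0,0,10],[5,0,0,0,0,0,10],[6,0,0,0,0,0,10],[7,0,0,0,0,0,10],[8,0,0,0,0,0,10],[8,0,0,0,0,0,10]]]'
python3 -m inch '[[[1,0,0,0,0,0,10],[2,0,0,0,0,0,10],[2,0,0,0,0,0,10]]]'
python3 -m inch '[[[1,0,0,0,0,0,10],[2,0,0,0,0,0,10],[2,0,0,0,0,0,10]]]'
```

```text
t: 19.9
ee_pos: [606.7, 93.4, 132.1]
orientation: [2.059, 2.372, -0.004]
ft_force: [-4.5, -8.8, 6.5]
width: 25.4
grasp_force: 30.0
t: 20.2
ee_pos: [606.5, 95.4, 132.1]
orientation: [2.059, 2.372, -0.004]
ft_force: [-3.6, -9.3, 6.4]
width: 25.3
grasp_force: 30.0
t: 20.5
ee_pos: [606.2, 97.3, 132.0]
orientation: [2.059, 2.372, -0.004]
ft_force: [-3.6, -9.3, 5.8]
width: 25.5
grasp_force: 30.0
```

```bash
for i in 1; do python3 -m inch '[[[0.5,0,0,0,0,0,10],[1,0,0,0,0,0,10],[1,0,0,0,0,0,10]]]'; done
python3 -m inch '[[[0.5,0,0,0,0,0,10],[1,0,0,0,0,0,10],[1,0,0,0,0,0,10]]]'
python3 -m inch '[[[0.5,0,0,0,0,0,10],[1,0,0,0,0,0,10],[1,0,0,0,0,0,10]]]'
```

```text
t: 20.8
ee_pos: [606.1, 97.9, 132.0]
orientation: [2.059, 2.372, -0.004]
ft_force: [-3.5, -11.4, 6.5]
width: 25.4
grasp_force: 30.0
t: 21.1
ee_pos: [606.0, 98.4, 132.1]
orientation: [2.058, 2.372, -0.005]
ft_force: [-3.2, -12.3, 5.6]
width: 25.7
grasp_force: 30.0
t: 21.4
ee_pos: [606.0, 98.8, 132.1]
orientation: [2.057, 2.371, -0.006]
ft_force: [-3.2, -16.2, 7.0]
width: 25.8
grasp_force: 30.0
```

```bash
python3 -m inch '[[[1,0,0,0,0,0,10],[2,0,0,0,0,0,10],[2,0,0,0,0,0,10],[2,0,0,0,0,0,10]]]'
python3 -m inch '[[[1,0,0,0,0,0,10],[2,0,0,0,0,0,10],[2,0,0,0,0,0,10],[2,0,0,0,0,0,10]]]'
python3 - <<'E'
from h import *
im=grab('side')
cv2.imwrite('pics/s3.png',cv2.resize(im['frame'][95:205,255:345,::-1],None,fx=6,fy=5.4,interpolation=cv2.INTER_CUBIC))
E
```

```text
t: 21.8
ee_pos: [605.9, 99.4, 132.1]
orientation: [2.056, 2.37, -0.008]
ft_force: [-1.1, -23.3, 6.8]
width: 25.6
grasp_force: 30.0
t: 22.2
ee_pos: [605.7, 100.9, 132.0]
orientation: [2.056, 2.37, -0.009]
ft_force: [-1.8, -25.4, 5.5]
width: 25.7
grasp_force: 30.0
```

View pics/s3.png

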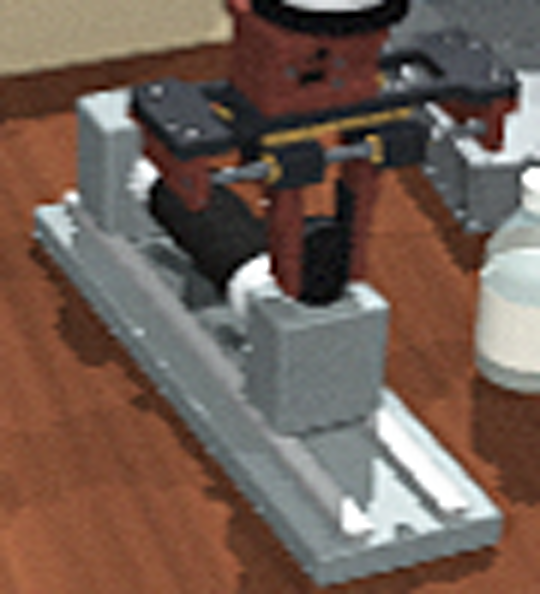

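The roller is between both cones and near seated, with the knob at (325,260) in the crop. I'll keep pushing until it stops hard.

```bash
python3 -m inch '[[[1,0,0,0,0,0,10],[1.5,0,0,0,0,0,10],[1.5,0,0,0,0,0,10],[1.5,0,0,0,0,0,10]]]'
python3 -m inch '[[[1,0,0,0,0,0,10],[1.5,0,0,0,0,0,10],[1.5,0,0,0,0,0,10],[1.5,0,0,0,0,0,10]]]'
```

```text
t: 22.65
ee_pos: [605.5, 102.4, 131.9]
orientation: [2.056, 2.37, -0.009]
ft_force: [-1.9, -24.7, 4.9]
width: 25.2
grasp_force: 30.0
t: 23.05
ee_pos: [605.3, 103.7, 131.8]
orientation: [2.056, 2.37, -0.009]
ft_force: [0.0, -25.7, 3.9]
width: 25.6
grasp_force: 30.0
```

```bash
python3 -m inch '[[[0,0,0,0,0,0,80],[0,0,0,0,0,0,80],[0,0,0,0,0,0,80],[0,0,0,0,0,0,80],[0,0,0,0,0,0,80],[0,0,-20,0,0,0,95],[0,0,-50,0,0,0,95],[0,0,-90,0,0,0,95],[0,0,-130,0,0,0,95],[0,0,-130,0,0,0,95],[0,0,-130,0,0,0,95]]]'
python3 - <<'E'
from h import *
im=grab('wrist','w5.png');print(status.get_obs()['ee_pos'])
E
```

```text
t: 24.15
ee_pos: [605.7, 109.3, 262.1]
orientation: [2.058, 2.372, 0.003]
ft_force: [0.3, 0.9, -1.0]
width: 83.6
grasp_force: 0.0
[604.91054386 109.07898658 260.6943235 ]
```

View pics/w5.png

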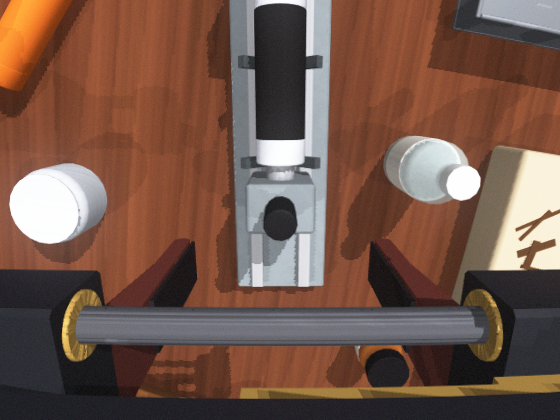

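Knob top is now at (280,225). The roller's tail end is at row ~164 and the tailstock block's front at row ~175. I'll compute the seating from these.

Run:
```python
from h import *
im=grab('wrist');d=np.array([-.1403,.9901,0]);o=np.array([591,207.2,0]);n=np.array([.9901,.1403,0])
f=im['frame'].astype(int)
def s(u,v,z): p=plane(im,u,v,z)-o; return round(p@d,1),round(p@n,1)
blk=(f.max(2)<60);ys=np.flatnonzero(blk[0:160,280]);print('black rows',ys.min(),ys.max())
for z in(92,97):print('black ends s',z,s(280,ys.min()-.5,z),s(280,ys.max()+.5,z))
kb=np.argwhere(blk[190:245,255:305])+[190,255];print('knob px',kb.min(0),kb.max(0),'bottom edge s',s(280,kb[:,0].max(),150))
q=np.array([615.3,32.5,0])-o;print('knob s at retract',q@d,'tcp at last push',(np.array([605.3,103.7,0])-o)@d)
# compare with w4 knob edge
w4=cv2.imread('pics/w4.png')[:,:,::-1];b4=w4.max(2)<60;k4=np.argwhere(b4[240:300,255:305])+[240,255];print('w4 knob px',k4.min(0),k4.max(0))
for v in(20,60,100,130):
    xs=np.flatnonzero(blk[v,240:320])+240;print(v,xs.min(),xs.max(),s((xs.min()+xs.max())/2,v,80))
print([tuple(c) for c in f[158:180:2,280]])
```

```text
black rows 3 139
black ends s 92 (np.float64(55.8), np.float64(-1.7)) (np.float64(-51.0), np.float64(-1.9))
black ends s 97 (np.float64(54.4), np.float64(-1.7)) (np.float64(-50.7), np.float64(-1.9))
knob px [197 265] [240 298] bottom edge s (np.float64(-120.2), np.float64(-1.7))
knob s at retract -176.37975999999998 tcp at last push -104.48163999999998
w4 knob px [248 265] [295 296]
20 256 307 (np.float64(45.7), np.float64(-0.6))
60 250 307 (np.float64(14.3), np.float64(-3.1))
100 257 306 (np.float64(-18.3), np.float64(-0.7))
130 258 305 (np.float64(-43.6), np.float64(-0.7))
[(np.int64(253), np.int64(253), np.int64(254)), (np.int64(253), np.int64(253), np.int64(254)), (np.int64(253), np.int64(254), np.int64(254)), (np.int64(253), np.int64(254), np.int64(254)), (np.int64(180), np.int64(185), np.int64(193)), (np.int64(157), np.int64(158), np.int64(163)), (np.int64(137), np.int64(136), np.int64(143)), (np.int64(204), np.int64(204), np.int64(211)), (np.int64(218), np.int64(219), np.int64(225)), (np.int64(214), np.int64(213), np.int64(220)), (np.int64(198), np.int64(200), np.int64(207))]
```

Run:
```python
from h import *
im=grab('wrist');d=np.array([-.1403,.9901,0]);o=np.array([591,207.2,0])
f=im['frame'].astype(int)
s=lambda u,v,z:(plane(im,u,v,z)-o)@d
print('gap tail z97/92',s(280,165.5,97),s(280,165.5,92))
for u in(252,255,305,308):print(u,[int(x) for x in f[164:186:2,u].sum(1)])
print('block front',[round(s(280,v,105),1) for v in(172,174,176)])
t=grab('top');ft=t['frame'][150:200,95:215]
cv2.imwrite('pics/t2.png',cv2.resize(ft[:,:,::-1],None,fx=6.5,fy=6.5,interpolation=cv2.INTER_CUBIC))
```

```text
gap tail z97/92 -72.3552712199203 -73.04917732984298
252 [249, 239, 323, 431, 439, 438, 369, 302, 284, 336, 418]
255 [191, 199, 323, 464, 338, 210, 214, 352, 346, 345, 423]
305 [305, 212, 609, 634, 323, 220, 361, 361, 357, 364, 427]
308 [210, 216, 585, 648, 401, 224, 355, 367, 355, 363, 431]
block front [np.float64(-76.6), np.float64(-78.3), np.float64(-80.0)]
```

View pics/t2.png

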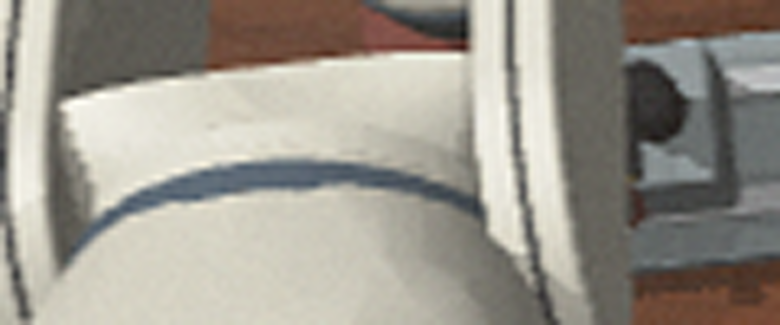

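The top view is blocked by the arm. The tail gap of ~5 mm and the joint estimate of ~0.017 both suggest it is seated. The fingers slipped at 25 N, so I'll confirm by pushing behind the knob with closed fingers.

```bash
python3 -m inch '[[[-20,0,0,0,0,0,0],[-42,0,0,0,0,0,0],[-42,0,0,0,0,0,0],[-42,0,0,0,0,0,0],[-42,0,30,0,0,0,0],[-42,0,60,0,0,0,0],[-42,0,90,0,0,0,0],[-42,0,115,0,0,0,0],[-42,0,127,0,0,0,0],[-42,0,127,0,0,0,0],[-42,0,127,0,0,0,0]]]'
python3 -m inch '[[[1,0,0,0,0,0,0],[3,0,0,0,0,0,0],[5,0,0,0,0,0,0],[6,0,0,0,0,0,0],[7,0,0,0,0,0,0],[8,0,0,0,0,0,0],[8,0,0,0,0,0,0]]]'
```

```text
t: 25.45
ee_pos: [611.8, 67.8, 134.8]
orientation: [2.059, 2.372, 0.001]
ft_force: [0.1, -0.4, 0.2]
width: 0.7
grasp_force: 0.0
t: 26.15
ee_pos: [610.5, 74.2, 134.6]
orientation: [2.058, 2.372, -0.001]
ft_force: [-0.6, -5.3, 3.3]
width: 0.6
grasp_force: 3.1
```

```bash
python3 -m inch '[[[1,0,0,0,0,0,0],[2,0,0,0,0,0,0],[2,0,0,0,0,0,0]]]'
python3 -m inch '[[[1,0,0,0,0,0,0],[2,0,0,0,0,0,0],[2,0,0,0,0,0,0]]]'
python3 -m inch '[[[1,0,0,0,0,0,0],[1.5,0,0,0,0,0,0],[1.5,0,0,0,0,0,0]]]'
```

```text
t: 26.45
ee_pos: [610.5, 74.6, 134.6]
orientation: [2.056, 2.371, -0.004]
ft_force: [1.7, -14.0, 3.1]
width: 0.5
grasp_force: 7.1
t: 26.75
ee_pos: [610.4, 74.9, 134.7]
orientation: [2.055, 2.37, -0.006]
ft_force: [1.9, -22.5, 3.0]
width: 0.9
grasp_force: 11.1
t: 27.05
ee_pos: [610.4, 75.1, 134.7]
orientation: [2.054, 2.369, -0.008]
ft_force: [2.9, -28.9, 2.9]
width: 0.4
grasp_force: 14.1
```

```bash
python3 -m inch '[[[1,0,0,0,0,0,0],[2,0,0,0,0,0,0],[3,0,0,0,0,0,0],[3,0,0,0,0,0,0]]]'
python3 -m inch '[[[-8,0,0,0,0,0,0],[-16,0,0,0,0,0,0],[-20,0,-20,0,0,0,0],[-20,0,-60,0,0,0,0],[-20,0,-100,0,0,0,0],[-40,0,-130,0,0,0,0],[-80,0,-140,0,0,0,0],[-125,0,-140,0,0,0,0],[-170,0,-140,0,0,0,0],[-215,0,-140,0,0,0,0],[-260,0,-140,0,0,0,0],[-300,0,-140,0,0,0,0],[-300,0,-140,0,0,0,0],[-300,0,-140,0,0,0,0]]]'
python3 - <<'E'
from h import *
t=grab('top');s=grab('side')
a=cv2.resize(t['frame'][145:205,95:250,::-1],(780,302),interpolation=cv2.INTER_CUBIC)
b=cv2.resize(s['frame'][105:205,250:390,::-1],(406,290),interpolation=cv2.INTER_CUBIC)
c=np.zeros((600,780,3),np.uint8);c[:302]=a;c[302:592,:406]=b
r=cv2.resize(t['frame'][170:260,280:360,::-1],(258,290));c[302:592,450:708]=r
cv2.imwrite('pics/fin.png',c)
E
```

```text
t: 27.45
ee_pos: [610.3, 75.7, 134.7]
orientation: [2.052, 2.367, -0.011]
ft_force: [3.9, -39.5, 3.8]
width: 0.4
grasp_force: 19.9
t: 28.85
ee_pos: [650.9, -213.5, 273.6]
orientation: [-2.06, -2.37, -0.0]
ft_force: [0.2, -0.2, -0.8]
width: 0.3
grasp_force: 0.0
```

View pics/fin.png

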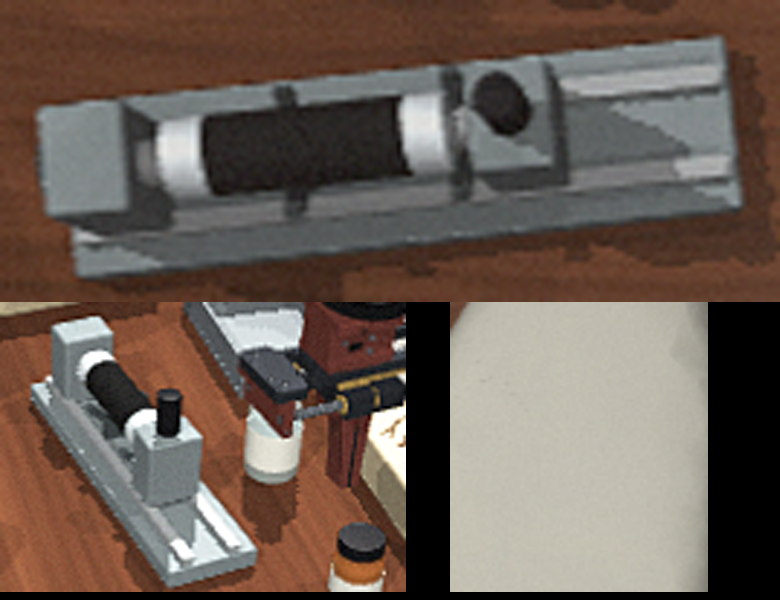

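Both cones are inside the roller ends: headstock side at (150,158), tail side at (458,130). It held hard against a 40 N push, and the arm is clear. Handing in.

```bash
python3 -c "
from workcell import ctrl; print(ctrl.close_job())"
```

```text
the job is handed in; nothing more can be done
None
```

I mounted the long roller on both cones, pushed the tailstock up until it stopped firmly (about 40 N, estimated joint reading 0.017), cleared the arm and handed the job in at about 29 s; no verdict came back, and I did not re-measure the short roller or the bystanders at the end.

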